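# Roll a tube blank into the V-block and set it against the stop

## Task

Roll the brass tube across the bench by pushing its side, up the ramp and into the groove of the steel V-block; then push its end along the groove until it is up against the stop plate, ready for sawing. Only push it with the fingers: never lift or carry it, and leave the punch, the loupe, the little tin and the pliers where they are. Finish with the tube lying still in the groove and the robot clear of it.

Things in the scene. Friction and masses are not known exactly. Their poses are not given: they have to be found in the camera images.
- tube: loose brass tube blank, 30 mm diameter, 120 mm long, 0.27 kg, polished (friction about 0.2), rolls freely. Origin in its middle on the axis; own x is the axis. Starts flat on the bench, origin 15 mm up, on the block's +y (ramp) side, 14 to 21 cm from the groove, within 0.07 rad of parallel, set back so that rolled straight across its end is 25 to 50 mm short of the stop plate.
- v_block: steel V-block fixed to the bench. Origin on the bench under the middle of the groove, which runs along block x (-65 to +65 mm, +x roughly away from the robot). 90 degree V, bottom at z = 2 mm, -y face up to z = 30 mm at y = -29 mm, cheek to y = -42. +y side: ramp from the bench at y = +100 mm up to a lip. Seated, the tube's axis is at y = 0, z = 23 mm.
- ramp_lip (a point): top of the V-block's ramp, midway along it: block y = +15 mm, z = 14 mm; a 3 mm flat follows towards the groove, whose face goes down from block y = +12 mm. Site axes as the block's.
- stop_face (a point): centre of the inner face of the upright stop plate at the V-block's +x end: block x = +65 mm, z = 23 mm. The plate is 8 mm thick, block y -42 to +26 mm, 44 mm high. With the tube against it the tube's origin is at block x = +5 mm and its near end at -55 mm, inside the groove: fingertips up to 22 mm wide must stay 17 mm or more above the bench there.
- punch_0: wooden doming punch with a ball head, standing, 27 mm wide, 49 mm high, behind the block (-y side); origin at its underside. Leave it alone.
- loupe: black eye loupe, 35 mm wide, 20 mm high, behind the block (-y side); origin at its underside. Leave it alone.
- parts_tin_0: little white lidded tin, 46 mm wide, 18 mm high, beyond the stop plate; origin at its underside. Leave it alone.
- pliers_red: pliers with red handles lying flat, 43 x 122 mm, 12 mm high, beyond the far end of the tube; origin at its underside. Leave them alone.

How it is judged:
On the way, in this order (a step that is already met when the one before it is completed fails the run):
1. the tube rolls along the bench (angular speed of tube above 0.3 rad/s and height (world z) of tube below 0.0165 m and y of tube in the frame of v_block above 0.103 m), for 0.1 s.
2. the tube is on the ramp (height (world z) of tube between 0.0175 and 0.034 m and y of tube in the frame of v_block between 0.012 and 0.09 m), for 0.1 s.
3. the tube lies in the groove (y of tube in the frame of v_block between -0.003 and 0.003 m and height (world z) of tube between 0.0205 and 0.026 m and angle between the x axis of tube and the x axis of v_block, either way round below 0.05 rad), for 0.2 s.
At the end, for the whole second after the job is handed in: the tube lies at rest in the groove (axis within 3 mm of the groove's middle plane, 20.5 to 26 mm above the bench, within 0.05 rad of parallel), its end no more than 3 mm from the stop plate (all of step 3 and x of tube in the frame of v_block between 0.002 and 0.0075 m and linear speed of tube below 0.01 m/s); the robot touches nothing.
It fails at once if the tube is lifted (its middle more than 36 mm above the bench, or more than 24 mm before it has come to the ramp) (height (world z) of tube above 0.036 m or (height (world z) of tube above 0.024 m and y of tube in the frame of v_block above 0.105 m)).
It fails at once if the punch, loupe, tin or pliers are moved more than 15 mm (distance of any of punch_0, loupe, parts_tin_0, pliers_red from where it was at the start of the episode above 0.015 m).
It also fails if it takes over 51 s, if anything falls off the work surface, if the arm or the gripper's body presses on something with over 40 N, if the wrist force passes 120 N, or if a joint passes its speed limit or range.

## Robot

A 6-joint arm with a two-finger parallel gripper is mounted at the origin on a cart in front of the work surface, level with it; the furniture and walls round the work are solid. World frame = base frame: x ahead of the robot, y to its left, z up, the work surface at z = 0. Lengths are in m, angles in rad, forces in N, time in s.
With the tool pointing down it reaches from about 0.3 to 0.85 m from the base axis. Payload 4.2 kg.
Tool frame: the origin (TCP) lies at the very end of the fingers, on their centre line; the grasp point (between the pads) lies 19 mm behind it (env.tcp_to_grasp is the z of the grasp point in the tool frame, in m); z points along the fingers, y is the line along which they close (so a half turn about z gives the same grasp; the last joint's range is limited). The gripper opens to 91 mm and grips with 3 to 60 N. Pads are 32 mm wide; open, the fingers measure 118 mm over their backs; the gripper's body (76 mm by 178 mm) begins 60 mm behind the grasp point.
Start: joints at [-1.335, 0.32, 1.565, -0, 1.257, -0.02], TCP at [0.145, -0.556, 0.214] pointing down, gripper open.
Joint ranges: [-3.11, 3.11], [-0.84, 2.01], [0.21, 2.61], [-1.34, 4.49], [0.05, 2.63], [-2.56, 2.56]. Speed limits (rad/s): [2.57, 2.57, 3.14, 3.14, 3.14, 3.14].

## Interface

Orientations are given as a unit quaternion [w, x, y, z].
In Python, from workcell import env, kinematics, vision, job_done, finder gives the robot as it stands. Calls block until the motion is done:
- env.move_to(position, orientation): joint-space move of the TCP to a pose.
- env.move_l(position, frame=None, rate=0.15): straight line of the TCP; frame=None keeps the orientation; rate is the mean speed in m/s.
- env.move_joints(angles): joint-space move.
- env.set_gripper(opening, newtons=None): opening from 0.0 (shut) to 1.0 (fully open); newtons is the grip in N (None keeps the last); returns when the fingers have stopped.
- env.hold(seconds).
- kinematics.solve_ik(position, orientation): joint angles nearest the present ones, or None.
- vision.grab_frame(name): name is "scene" or "side" or "wrist"; returns the picture (480x640x3 uint8, blue, green, red); there is no depth.
- vision.calibration(name): a dict with "camera_matrix" (3x3 intrinsics, pixels), "rvec" (rotation vector, rad) and "tvec" (3), from world to camera coordinates, as OpenCV has them. Camera axes: x right, y down, z forward; pixel columns grow to the right and rows downward; lengths in m; the calibration is good to about 2 mm. A picture is of the moment at which its call begins: read the wrist's pose just before it. calibration takes no time and is no camera call; for the wrist camera it gives the pose at the moment of the call.
A pose or a line that the arm cannot do raises env.MotionError and nothing moves.
- job_done(): hands the job in; it is judged then, once.
Trained networks look in the newest picture that a camera, given by its name, has taken for a name from the list of things; names that differ only in an ending like _2 or _b are one class to them, and where a whole thing is asked for, a point or a joint stands for the part that bears it (a point fixed in the world has none). Each returns a list of dicts, best first, with "p" (0 to 1); they miss things now and then, are a little off and sometimes report something else, mostly with a low value. They report only what shows in the picture. A call takes as long as a camera call.
- finder.outline_of(camera, label): "region" (480x640 bool, what is visible of it) and "rect" ([left, top, right, bottom] in pixels, round what is visible of it).
Readings, each from a call of its own:
- env.get_clock(): time.
- env.get_joint_positions(): joint angles.
- env.get_joint_vel(): joint speeds.
- env.get_joint_efforts(): joint torques, N m.
- env.get_position(): TCP position.
- env.get_tool_rot(): TCP orientation.
- env.get_force(): force on the tool from outside, world axes, zero at the start.
- env.get_moment(): the same for the moment, N m.
- env.get_grip_width(): opening from 0.0 (shut) to 1.0 (fully open).
- env.get_grasp_force(): force on a finger pad.
Only numpy, scipy, OpenCV 4.12 (cv2) and the standard library are available. Lean on these libraries where they do the work, as an engineer would, in place of code of your own. Each camera call takes 0.05 s, during which the arm holds its last target. There are 200 camera calls.

## Working session

There is one attempt and no reset: what is moved stays moved. The work goes in short steps, each a Python script; the robot and the scene stay as the last script left them, time stands still between calls to the robot, and variables do not carry over. Pictures are saved under pics/ and viewed, at most 10 in all, crops included, and the job is handed in when it is done.

```bash
mkdir -p pics; ls
python3 - <<'E'
from workcell import env, kinematics, vision, job_done, finder
import cv2,numpy as np
for n in ("scene","side"):
    im=vision.grab_frame(n); cv2.imwrite(f"pics/{n}0.png",im)
    c=vision.calibration(n); R=cv2.Rodrigues(np.array(c["rvec"]))[0]; print(n,(-R.T@np.array(c["tvec"]).ravel()).round(3),np.array(c["camera_matrix"]).round(1).tolist())
    for l in ("tube","v_block","punch_0","loupe","parts_tin_0","pliers_red"):
        for d in finder.outline_of(n,l)[:1]:
            print(l,round(d["p"],2),np.round(d["rect"]),cv2.minAreaRect(np.argwhere(d["region"])[:,::-1].astype(np.float32)))
            np.save(f"pics/{n}_{l}.npy",d["region"])
print(env.get_clock(),env.get_tool_rot(),env.tcp_to_grasp)
E
```

```text
pics
scene [ 0.206 -0.832  0.597] [[549.3, 0.0, 320.7], [0.0, 549.3, 239.8], [0.0, 0.0, 1.0]]
tube 0.66 [189. 218. 255. 268.] ((221.44229125976562, 240.78843688964844), (18.953161239624023, 73.43019104003906), 60.708641052246094)
v_block 0.68 [234. 241. 363. 330.] ((304.03424072265625, 278.9949951171875), (75.59085083007812, 113.37080383300781), 55.080596923828125)
punch_0 0.74 [343. 332. 359. 361.] ((348.5, 344.0), (30.0, 17.0), 90.0)
parts_tin_0 0.8 [358. 247. 389. 273.] ((372.5, 260.5), (25.0, 27.0), 90.0)
pliers_red 0.97 [292. 202. 345. 244.] ((313.9000244140625, 222.70004272460938), (58.584983825683594, 20.124608993530273), 26.56505012512207)
side [0.187 0.356 0.443] [[479.7, 0.0, 318.3], [0.0, 479.7, 236.2], [0.0, 0.0, 1.0]]
tube 0.72 [238. 255. 278. 296.] ((255.03851318359375, 273.4932861328125), (18.181373596191406, 55.76787185668945), 53.530765533447266)
v_block 0.79 [297. 226. 392. 297.] ((342.5530090332031, 259.379150390625), (83.5176773071289, 59.922096252441406), 14.237281799316406)
punch_0 0.54 [379. 210. 399. 236.] ((387.5, 223.5), (23.0, 13.0), 90.0)
loupe 0.5 [345. 215. 360. 230.] ((352.0, 222.0), (14.0, 16.0), 90.0)
parts_tin_0 0.84 [282. 227. 306. 247.] ((293.5, 237.0), (18.0, 23.0), 90.0)
pliers_red 0.84 [237. 254. 276. 297.] ((254.6650390625, 273.342041015625), (18.890560150146484, 55.24456024169922), 55.7131233215332)
0.7 [6.41995126e-05 9.91838325e-01 1.27501890e-01 1.53749894e-05] -0.0188
```

View pics/scene0.png

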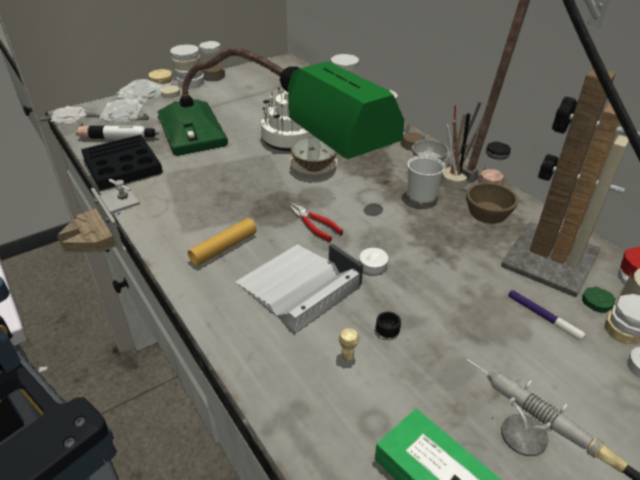

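View pics/side0.png

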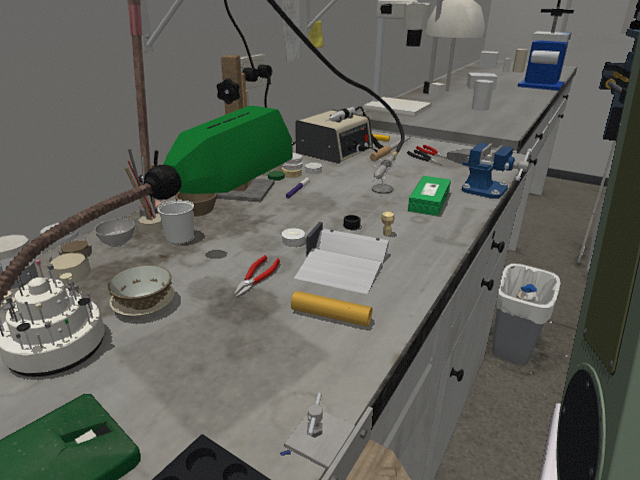

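The scene picture shows the tube at (222,241), the block at (302,285) with its stop plate at about (345,262), the pliers at (316,222), the tin at (374,261), the loupe at (388,324) and the punch at (348,344). The side picture shows the tube at (331,308) and the block at (345,260). A green lamp hangs over the far side. I'll fit models to the silhouettes.

```bash
cat > fit.py <<'E'
import cv2,numpy as np
from scipy.optimize import minimize
from scipy.spatial.transform import Rotation as Ro
def proj(P,c): return cv2.projectPoints(np.float64(P).reshape(-1,3),np.float64(c["rvec"]),np.float64(c["tvec"]),np.float64(c["camera_matrix"]),None)[0].reshape(-1,2)
def ground(uv,c,z=0.):
    K=np.float64(c["camera_matrix"]);R=cv2.Rodrigues(np.float64(c["rvec"]))[0];o=-R.T@np.float64(c["tvec"]).ravel()
    d=R.T@np.linalg.inv(K)@np.array([uv[0],uv[1],1]);return o+d*(z-o[2])/d[2]
def place(P,x,y,w,z=0): return Ro.from_euler("z",w).apply(P)+[x,y,z]
a=np.linspace(0,2*np.pi,40)
TUBE=[np.array([[s,.015*np.cos(t),.015*np.sin(t)] for s in(-.06,.06) for t in a])]
def box(xs,ys,zs): return np.array([[x,y,z] for x in xs for y in ys for z in zs])
ext=lambda pr:np.array([[s,y,z] for s in(-.065,.065) for y,z in pr])
BLOCK=[ext([(.1,0),(.015,.014),(.012,.014),(0,.002),(0,0)]),ext([(0,0),(0,.002),(-.028,.03),(-.042,.03),(-.042,0)]),box((.065,.073),(-.042,.026),(0,.044))]
def sil(parts,p,z,c,S=4):
    m=np.zeros((480*S,640*S),np.uint8)
    for P in parts:
        h=cv2.convexHull(((proj(place(P,*p,z),c)+.5)*S-.5).astype(np.float32))
        cv2.fillConvexPoly(m,np.int32(np.round(h*16)),1,shift=4)
    return cv2.resize(m.astype(np.float32),(640,480),interpolation=cv2.INTER_AREA)
def fit(parts,z,views,p0):
    def f(p): return sum(np.abs(sil(parts,p,z,c)-m).sum()/m.sum() for m,c in views)
    s=np.array([[0,0,0],[.015,0,0],[0,.015,0],[0,0,.12]])
    r=minimize(f,p0,method="Nelder-Mead",options=dict(initial_simplex=s+p0,xatol=1e-4,fatol=1e-4))
    r=minimize(f,r.x,method="Nelder-Mead",options=dict(initial_simplex=s*.3+r.x,xatol=1e-5,fatol=1e-5))
    return r.x,r.fun
def brass(im,roi):
    h=cv2.cvtColor(im,cv2.COLOR_BGR2HSV); m=cv2.inRange(h,(12,110,50),(30,255,255))
    k=np.zeros_like(m);l,t,r,b=[int(v) for v in roi];k[t:b,l:r]=m[t:b,l:r]
    n,lab,st,_=cv2.connectedComponentsWithStats(k)
    return (lab==1+np.argmax(st[1:,4])).astype(np.float32)
E
python3 - <<'E'
from workcell import env, kinematics, vision
from fit import *
C={n:vision.calibration(n) for n in("scene","side")}
I={n:cv2.imread(f"pics/{n}0.png") for n in C}
tm={"scene":brass(I["scene"],(170,200,275,285)),"side":brass(I["side"],(280,280,385,335))}
bm={n:np.load(f"pics/{n}_v_block.npy").astype(np.float32) for n in C}
for nm,parts,z,M,px,zz in(("tube",TUBE,.015,tm,(222,241),.015),("block",BLOCK,0,bm,(295,280),.01)):
    g=ground(px,C["scene"],zz)
    for k in(["scene","side"],["scene"],["side"]):
        best=min((fit(parts,z,[(M[n],C[n]) for n in k],[g[0],g[1],w]) for w in(-.4,0,.4)),key=lambda t:t[1])
        print(nm,k,best[0].round(4),round(best[1],3))
for n,px in(("pliers",(316,222)),("tin",(374,265)),("loupe",(388,332)),("punch",(347,357))): print(n,ground(px,C["scene"],.005).round(3))
# lamp triangulation
P=[np.float64(C[n]["camera_matrix"])@np.c_[cv2.Rodrigues(np.float64(C[n]["rvec"]))[0],np.float64(C[n]["tvec"]).ravel()] for n in("scene","side")]
for u,v in(((290,78),(163,182)),((345,152),(175,205)),((400,120),(290,150))):
    X=cv2.triangulatePoints(*P,np.float64(u),np.float64(v)).ravel();print("lamp",(X[:3]/X[3]).round(3))
E
```

```text
tube ['scene', 'side'] [ 0.4664 -0.162   0.1859] 0.151
tube ['scene'] [ 0.4671 -0.1618  0.1998] 0.078
tube ['side'] [ 0.4658 -0.1625  0.1903] 0.067
block ['scene', 'side'] [ 0.5252 -0.332   0.1672] 0.062
block ['scene'] [ 0.5262 -0.3319  0.1654] 0.016
block ['side'] [ 0.524  -0.3316  0.1748] 0.028
pliers [ 0.631 -0.196  0.005]
tin [ 0.645 -0.341  0.005]
loupe [ 0.574 -0.462  0.005]
punch [ 0.5   -0.465  0.005]
lamp [ 0.67  -0.058  0.21 ]
lamp [ 0.736 -0.146  0.106]
lamp [ 0.669 -0.327  0.218]
```

```bash
cat > h.py <<'E'
from workcell import env, kinematics, vision, job_done, finder
from fit import *
B=(.5252,-.332,.169)
def w(x,y,z): return place(np.array([[x,y,z]]),*B)[0]
def q(s): 
    phi=B[2]+s*np.pi/2; return [0.,np.cos(phi/2),np.sin(phi/2),0.]
def tube(z=.023,p0=None,pic=None):
    out=[]
    for n in("scene","side"):
        im=vision.grab_frame(n);c=vision.calibration(n)
        if pic: cv2.imwrite(f"pics/{pic}_{n}.png",im)
        try: out.append((brass(im,(180,200,375,315) if n=="scene" else (285,232,400,335)),c))
        except ValueError: pass
    p=place(np.zeros((1,3)),*B)[0] if p0 is None else w(*p0,0)
    for v in [[o] for o in out]:
        r,e=fit(TUBE,z,v,[p[0],p[1],B[2]])
        d=Ro.from_euler("z",-B[2]).apply([r[0]-B[0],r[1]-B[1],0]);print("tube in block",d[:2].round(4),"yaw",round(r[2]-B[2],3),"err",round(e,3))
E
python3 - <<'E'
from h import *
P=[w(-.029,.228,.15),w(-.029,.228,.009),w(-.029,.035,.022),w(-.13,0,.024),w(-.07,0,.024)]
for s in(1,-1):
    print(s,[None if (j:=kinematics.solve_ik(p,q(s))) is None else np.round(j,2).tolist() for p in P])
s=min((1,-1),key=lambda s:np.abs(np.array(kinematics.solve_ik(P[0],q(s)))-env.get_joint_positions()).max())
print(s)
env.set_gripper(.6)
env.move_to(P[0],q(s)); env.move_l(P[1],rate=.12)
print(env.get_clock(),env.get_position(),P[1],env.get_force())
tube(.015,(-.029,.1775),"pre")
E
```

```text
1 [[-0.26, 0.21, 1.89, -0.0, 1.04, -0.43], [-0.26, 0.4, 2.07, -0.0, 0.68, -0.43], [-0.57, 0.5, 1.81, -0.0, 0.83, -0.74], [-0.75, 0.45, 1.91, -0.0, 0.78, -0.92], [-0.67, 0.5, 1.82, -0.0, 0.83, -0.83]]
-1 [None, None, [-0.57, 0.5, 1.81, -0.0, 0.83, 2.4], [-0.75, 0.45, 1.91, -0.0, 0.78, 2.22], [-0.67, 0.5, 1.82, -0.0, 0.83, 2.31]]Traceback (most recent call last):
  File "<stdin>", line 5, in <module>
  File "<stdin>", line 5, in <lambda>
TypeError: unsupported operand type(s) for -: 'NoneType' and 'float'
```

Run:
```python
from h import *
P=[w(-.029,.228,.15),w(-.029,.228,.009)]
env.set_gripper(.6)
env.move_to(P[0],q(1)); env.move_l(P[1],rate=.12)
print(env.get_clock(),env.get_position(),P[1],env.get_force())
tube(.015,(-.029,.1775),"pre")
```

```text
4.7167 [ 0.45879068 -0.1122932   0.00953105] [ 0.45826431 -0.11212592  0.009     ] [ 0.21809425 -0.67662323 -0.30074536]
tube in block [-0.0287  0.1778] yaw 0.036 err 0.065
tube in block [0.0252 0.1739] yaw -0.125 err 1.624
```

View pics/pre_scene.png

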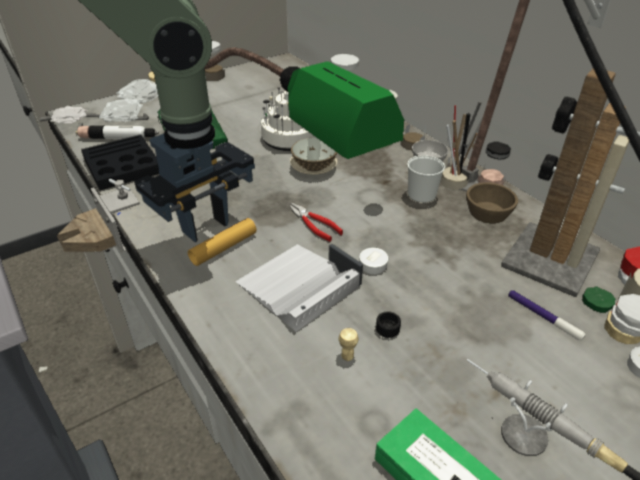

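The fingers are behind the tube, with tips at about (190,235) and (222,220). The tube is still at (222,241). Now I'll roll it.

Run:
```python
from h import *
env.move_l(w(-.029,.125,.009),rate=.035); print(env.get_clock(),env.get_force())
tube(.015,(-.029,.1),"mid")
env.move_l(w(-.029,.036,.022),rate=.03); print(env.get_clock(),env.get_force())
env.hold(.4)
tube(.023,(-.029,0),"lip")
```

```text
7.9083 [-0.51839119  0.88725751 -0.00313767]
tube in block [-0.0281  0.0956] yaw 0.008 err 0.078
tube in block [0.0159 0.0826] yaw -0.267 err 1.532
11.1583 [-0.44656769 -0.25360018 -0.37907621]
tube in block [-0.0284 -0.0001] yaw 0.003 err 0.166
tube in block [-0.0016 -0.0301] yaw -0.971 err 1.22
```

View pics/lip_scene.png

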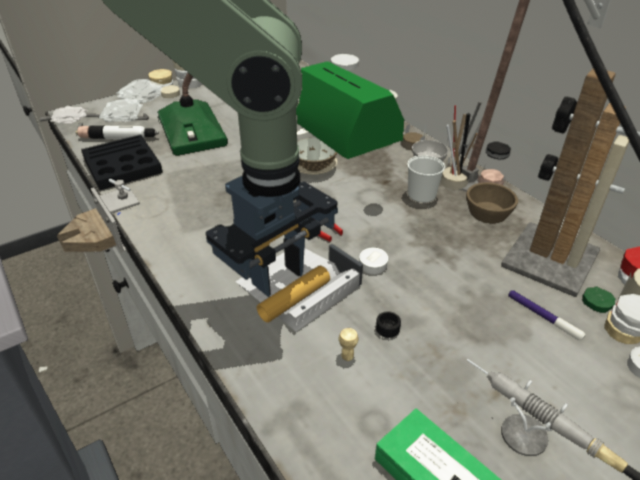

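The tube is seated in the groove at (293,293), with its near end at about (265,312). I'll retreat, close the fingers, and push the end with force checks.

Run:
```python
from h import *
env.move_l(w(-.029,.07,.06),rate=.12)
env.move_l(w(-.06,.07,.10),rate=.2)
env.set_gripper(0.)
env.move_l(w(-.135,0,.09),rate=.2)
env.move_l(w(-.135,0,.025),rate=.12)
env.move_l(w(-.115,0,.025),rate=.08)
env.hold(.2); f0=np.array(env.get_force()); ex=w(1,0,0)-w(0,0,0)
x=-.115; print(env.get_clock(),f0)
while x<-.058 and env.get_clock()<36:
    st=.004 if x<-.082 else .0015
    x+=st; env.move_l(w(x,0,.025),rate=.03)
    f=(np.array(env.get_force())-f0)@ex
    print(round(x,4),round(f,2),round(env.get_clock(),1))
    if f<-4: break
tube(.023,(.0,0),"end")
```

```text
15.5 [ 0.04390651 -1.39141393 -0.67460167]
-0.111 0.24 15.8
-0.107 -0.18 16.1
-0.103 -0.18 16.4
-0.099 -0.27 16.6
-0.095 0.63 16.9
-0.091 -0.17 17.2
-0.087 -0.34 17.5
-0.083 0.25 17.8
-0.079 -0.4 18.1
-0.0775 -0.48 18.3
-0.076 -0.09 18.6
-0.0745 -0.54 18.8
-0.073 -0.71 19.1
-0.0715 -1.25 19.3
-0.07 -1.26 19.6
-0.0685 -0.28 19.8
-0.067 -0.46 20.1
-0.0655 -0.03 20.3
-0.064 -4.07 20.6
tube in block [ 0.0127 -0.0005] yaw 0.034 err 0.245
tube in block [ 0.0064 -0.002 ] yaw -0.022 err 0.136
```

View pics/end_scene.png

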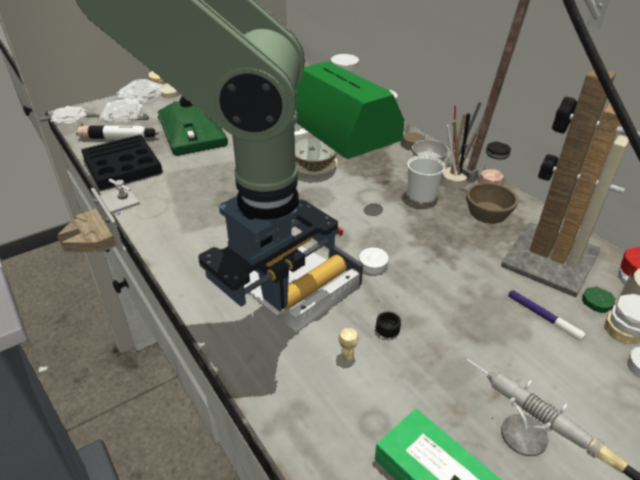

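The tube is up near the stop plate, spanning (288,300) to (345,262), with the finger at its near end. I'll back off and verify.

Run:
```python
from h import *
env.move_l(w(-.1,0,.025),rate=.06)
env.move_l(w(-.2,0,.15),rate=.2)
env.hold(.5)
tube(.023,(.005,0),"fin"); print(env.get_clock(),env.get_force())
im=cv2.imread("pics/fin_scene.png")[220:350,220:420];cv2.imwrite("pics/fin_crop.png",cv2.resize(im,None,fx=4,fy=4,interpolation=cv2.INTER_CUBIC))
```

```text
tube in block [ 0.0077 -0.0006] yaw 0.018 err 0.081
tube in block [ 0.0058 -0.0017] yaw -0.023 err 0.095
22.95 [-0.43972211  0.16432316  0.01010173]
```

View pics/fin_crop.png

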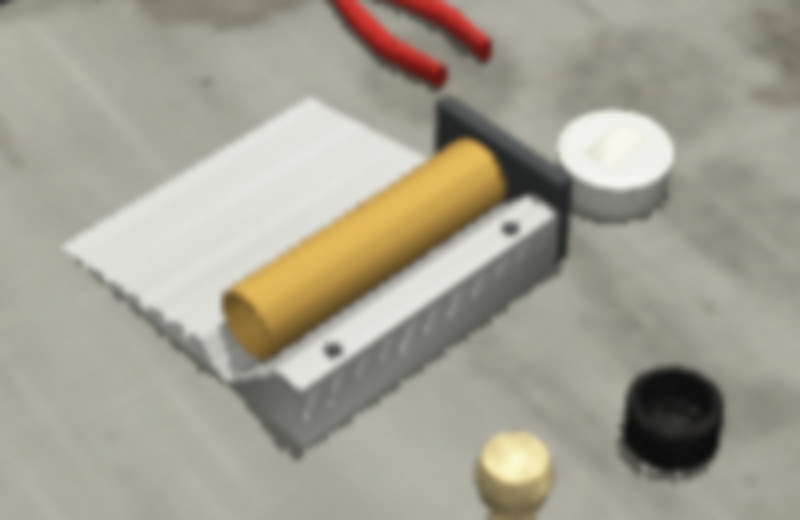

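The crop shows the tube seated in the groove with its far end at (490,165), against the dark stop plate. The other things haven't moved, and the arm is out of the way.

```bash
python3 -c "
from workcell import job_done; print(job_done())"
```

```text
the job is handed in; nothing more can be done
None
```

The job is handed in: the tube was rolled up the ramp into the groove and pushed until the force rose to 4 N at the stop plate. In the last pictures it lay in the groove against the plate with the robot clear, at 22.95 s; the judge's verdict was not shown.

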